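Roll a brass bar into the V of a cam clamp jig and hold the clamp down

ROBOT

A 6-joint arm with a two-finger parallel gripper is mounted at the origin on the work surface. World frame = base frame: x ahead of the robot, y to its left, z up, the work surface at z = 0. Lengths are in mm, angles in rad, forces in N, time in s.
With the tool pointing down it reaches from about 350 to 975 mm from the base axis. Payload 7.1 kg.
Tool frame: the origin (TCP) lies on the front face of the gripper's body, between the roots of the fingers; the fingertips stand 80 mm ahead of it and the grasp point (between the pads) lies 61 mm ahead of it (env.tips_ahead is the distance from the TCP to the fingertips, in mm); z points along the fingers, y is the direction in which the jaws open and shut (so a half turn about z gives the same grasp; the last joint's range is limited). The gripper opens to 88 mm and grips with 3 to 60 N. Pads are 20 mm wide; open, the fingers measure 115 mm over their backs; the gripper's body (75 mm by 178 mm) begins 61 mm behind the grasp point.
Start: joints at [1.228, 0.423, 1.63, -0, 1.089, -0.019], TCP at [198.825, 592.515, 302.675] pointing down, gripper open.
Joint ranges: [-3, 3], [-0.9, 2.11], [0.09, 2.58], [-1.31, 4.45], [0.11, 2.69], [-2.54, 2.54]. Speed limits (rad/s): [2.39, 2.39, 3.01, 3.14, 3.14, 3.14].

INTERFACE

Orientations are given as a unit quaternion [x, y, z, w].
In Python, from station import env, set_gripper, viewer, workorder gives the robot as it stands. Calls block until the motion is done:
- env.reach(position, orientation): joint-space move of the TCP to a pose.
- env.move_l(position, rot=None, rate=150, f_stop=None): straight line of the TCP; rot=None keeps the orientation; rate is the mean speed in mm/s. With f_stop (N) it stops when the force on the tool has changed by that much, and returns True; else False.
- env.move_joints(angles): joint-space move.
- set_gripper(opening): finger opening in mm; the grip force is fixed at half the most; returns when the fingers have stopped.
- env.hold(seconds).
- env.ik(position, orientation): joint angles nearest the present ones, or None.
- env.read_state(): the state.
- viewer.camera(name): name is "scene" or "top" or "wrist"; returns the picture (384x512x3 uint8, blue, green, red); there is no depth.
- viewer.camera_params(name): a dict with "fx", "fy", "cx", "cy" (pixels), "pose" (4x4, takes a point from camera to world coordinates); the wrist camera has in their place "tool_from_camera" (4x4, takes a point from camera to tool coordinates, whose origin is the TCP and whose axes are the flange's). Camera axes: x right, y up, looking along -z (the intrinsics and any distortion apply to the point x, -y, -z); pixel columns grow to the right and rows downward; lengths in mm; the calibration is good to about 2 mm. A picture is of the moment at which its call begins: read the wrist's pose just before it. camera_params takes no time and is no camera call.
A pose or a line that the arm cannot do raises env.IKError and nothing moves.
- workorder.sign_off(): hands the job in, once; it reports no verdict.
The state is a dict: "time_s": time; "qpos": joint angles; "dq": joint speeds; "tau": joint torques, N m; "tool_pos": TCP position; "orientation": TCP orientation; "force": force on the tool from outside, world axes, zero at the start; "wrist_torque": the same for the moment, N m; "width": finger opening in mm.
Only numpy, scipy, OpenCV 4.12 (cv2) and the standard library are available. Lean on these libraries where they do the work, as an engineer would, in place of code of your own. Each camera call takes 0.05 s, during which the arm holds its last target.

TASK

Roll the brass bar along the jig plate until it drops into the V groove, its middle under the blue clamp strap; roll it, do not lift it or drag it. Then take the red-knobbed cam handle and swing it over until it lies level: there the cam is at the top of its lift and clamps hardest, and past that it lets go again, so do not force it beyond. The handle springs back if released, so finish while still holding it at the top, with nothing else on the bench disturbed; I will centre-punch the bar while you hold.

Things in the scene. Friction and masses are not known exactly. Their poses are not given: they have to be found in the camera images.
- nest (a point): Seat of the jig's V groove: where the bar's centre lies once seated, 8 mm above the plate's top, 28 mm above the bench. x points along the plate the way the bar is rolled, towards the clamp; y along the groove; z up. The 90 degree groove is 19 mm wide at the plate's top; its far face rises as a dark steel stop to 9 mm above the plate (x = 10 to 32 mm). The bar drops 4.5 mm on entering.
- jig: The fixed aluminium jig plate, 310 x 130 mm, top 20 mm above the bench; origin under the groove's middle on the bench, axes as nest. The plate reaches from x = -150 to +160 mm, y = -65 to +65 mm. Blue heel cheeks of the clamp stand at x = 117 to 143 mm, 44 mm above the plate, within 30 mm of the centre line.
- strap: Blue clamp strap over the groove's middle, 36 mm wide, 12 mm thick, hinged at its heel (origin at the heel pin, 130 mm beyond the groove), its nose reaching 10 mm past the groove's axis towards the bar. Open, its nose is raised: pad 30 mm, nose's top about 49 mm above the plate; clamped, some 12 mm lower.
- bar_center (a point): Centre of the loose brass bar: round, 25 mm diameter, 120 mm long, 0.35 to 0.7 kg, with a blue stripe along its length. y runs along the bar; z points from the centre through the stripe, which faces up at the start. It lies on the plate before the groove (centre 12.5 mm above the plate's top, 55 to 105 mm from the groove), nearly parallel; smooth and oiled, it rolls freely when pushed.
- handle: The dark eccentric cam with its handle: a steel rod 10 mm thick, free for 50 mm below a red ball knob. The origin is on the cam pin; z points outward along the rod. Upright at the start.
- knob (a point): Centre of the handle's red ball knob, 28 mm in diameter, 105 mm from the cam pin along the rod; at the start 183 mm above the bench. Axes as handle.
- cam_pin (a point): Centre of the pin on which the cam and handle turn: 75 mm beyond the groove in the rolling direction, 58 mm above the plate's top, 78 mm above the bench. Axes as nest; the pin runs along y. The handle swings in the x-z plane of this point.
- cam (a joint): Angle of the cam handle, rad: 0 upright against its stop (clamp open), growing as the knob swings away from the groove and down; 1.57 is level, pointing along +x of cam_pin, where the cam's lift is highest; the stop beyond is at 2.0. A spring returns it to 0: it needs 3 N at the knob at the start and about 5 N at level.
- clamp_pad: Round black rubber-faced spring pad under the strap's nose, 18 mm across. It is pressed on the seated bar with about 13 N when the cam is at the top of its lift.
- wire_spool: Bystander: black spool of copper wire, 64 mm across, 40 mm high, standing on the bench beside the plate. Origin at its underside.
- screwdriver: Bystander: screwdriver, 170 mm long, lying on the bench beside the plate.
- offcut: Bystander: short aluminium round, 25 mm across, 40 mm high, standing on the plate beside the clamp's heel. Origin at its underside.
- glass_a: Bystander: drinking glass, 72 mm across, 130 mm high, at the back. Origin at its underside.
- glass_b: Bystander: drinking glass like the other, at the back.
- jug: Bystander: white jug with a blue cap, 140 mm across, 230 mm high, at the right.
Mind the look-alikes: they are no part of the job. Of the things shaped like the part that bears bar_center, the brass one is meant.

How it is judged (in metres and radians):
On the way, in this order (a step that is already met when the one before it is completed fails the run):
1. the bar, still on the plate before the groove, has rolled over: its blue stripe faces down (angle between bar_center's own z axis and vertical above 2.2 rad and x of bar_center in the frame of nest below -0.005 m).
2. the bar lies in the V groove with the clamp still open (x of bar_center in the frame of nest between -0.003 and 0.003 m and z of bar_center in the frame of nest between -0.003 and 0.003 m and y of bar_center in the frame of nest between -0.03 and 0.03 m and angle between the y axis of bar_center and the y axis of nest, either way round below 0.06 rad and value of joint cam below 0.5 rad and linear speed of bar below 0.02 m/s), for 0.2 s.
3. the handle is at the top of the cam's lift and the pad presses on the bar (value of joint cam between 1.411 and 1.731 rad and contact force between clamp_pad and bar above 6 N), for 0.3 s.
At the end, for the whole second after the job is handed in: The bar lies in the V groove (within 3 mm, its middle within 30 mm of the strap, parallel within 0.06 rad), the handle is held by the robot (more than 1.5 N) at rest within 0.16 rad of level, and the pad presses on the bar with more than 6 N (all of step 3 and x of bar_center in the frame of nest between -0.003 and 0.003 m and z of bar_center in the frame of nest between -0.003 and 0.003 m and y of bar_center in the frame of nest between -0.03 and 0.03 m and angle between the y axis of bar_center and the y axis of nest, either way round below 0.06 rad and contact force between any of the fingers, the arm and handle above 1.5 N and velocity of joint cam between -0.1 and 0.1 rad/s); the arm keeps its last pose, push and grip.
It fails at once if the bar is lifted more than 10 mm off the plate or tipped off it (z of bar_center in the frame of nest above 0.0145 m or z of bar_center in the frame of nest below -0.008 m).
It fails at once if the handle is forced past the top of the cam's lift by more than 0.28 rad (value of joint cam above 1.85 rad).
It fails at once if a bystander is moved more than 15 mm (distance of any of wire_spool, screwdriver, offcut, glass_a, glass_b, jug from where it was at the start of the episode above 0.015 m).
It also fails if it takes over 53 s, if anything falls off the work surface, if the arm or the gripper's body presses on something with over 40 N, if the wrist force passes 120 N, or if a joint passes its speed limit or range.

## Working session

There is one attempt and no reset: what is moved stays moved. The work goes in short steps, each a Python script; the robot and the scene stay as the last script left them, time stands still between calls to the robot, and variables do not carry over. Pictures are saved under pics/ and viewed, and the job is handed in when it is done.

```bash
ls; mkdir -p pics; python3 - <<'E'
from station import env,set_gripper,viewer,workorder
import cv2,numpy as np
np.set_printoptions(precision=4,suppress=True)
print(env.read_state())
for n in ["scene","top","wrist"]:
    cv2.imwrite(f"pics/{n}0.png",viewer.camera(n)); print(n,viewer.camera_params(n))
E
```

```text
pics
{'time_s': 0.0, 'qpos': array([ 1.228 ,  0.4239,  1.6307, -0.    ,  1.0886, -0.019 ]), 'dq': array([ 0.0001,  0.0007,  0.0001,  0.0008,  0.0009, -0.0021]), 'tau': array([  0.0008, -54.463 , -27.3666,   0.0645,   0.0227,  -0.0001]), 'tool_pos': array([198.6719, 592.1155, 301.8896]), 'orientation': array([ 0.1612,  0.9869, -0.0008, -0.0001]), 'force': array([-0.9944,  0.5811,  0.5292]), 'wrist_torque': array([-0.0256, -0.0221,  0.0159]), 'width': 87.93690412650544}
scene {'fx': 497.3548249179399, 'fy': 497.3548249179399, 'cx': 249.3374207483327, 'cy': 190.20728783432597, 'pose': array([[  -0.502 ,   -0.4733,    0.7238, 1625.6265],
       [   0.8649,   -0.2724,    0.4217,  427.8399],
       [  -0.0025,    0.8377,    0.5461,  911.2453],
       [   0.    ,    0.    ,    0.    ,    1.    ]])}
top {'fx': 381.84700017029525, 'fy': 381.84700017029525, 'cx': 255.7671127872091, 'cy': 194.43034720216673, 'pose': array([[  -0.0168,    0.9801,   -0.1976,  383.353 ],
       [  -0.9995,   -0.0214,   -0.0214, -194.2951],
       [  -0.0252,    0.1972,    0.98  , 1168.5306],
       [   0.    ,    0.    ,    0.    ,    1.    ]])}
wrist {'fx': 264.5398056579318, 'fy': 264.5398056579318, 'cx': 252.36013917799892, 'cy': 195.61329314954747, 'tool_from_camera': array([[  0.0004,   0.9672,   0.2542,  69.2808],
       [  1.    ,  -0.0004,   0.0001,   0.8569],
       [  0.0002,   0.2542,  -0.9672, -81.6002],
       [  0.    ,   0.    ,   0.    ,   1.    ]])}
```

View pics/scene0.png

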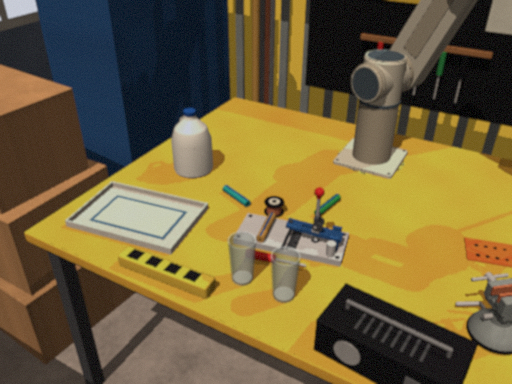

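View pics/top0.png

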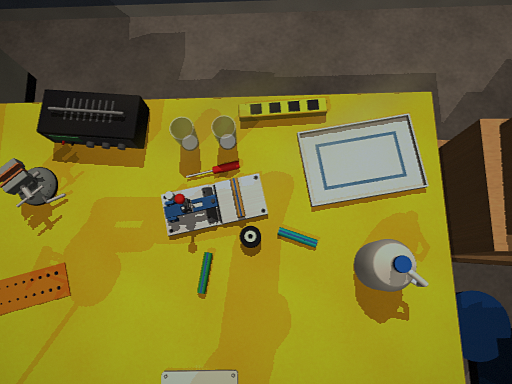

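View pics/wrist0.png

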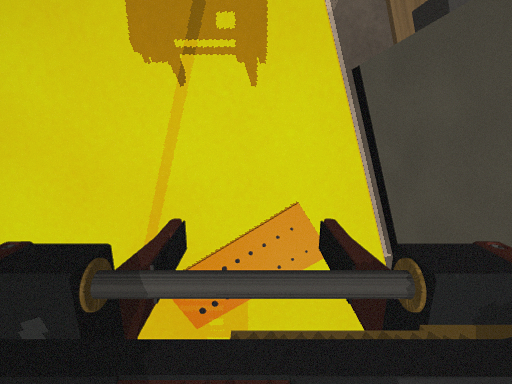

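```bash
python3 - <<'E'
import cv2
a=cv2.imread("pics/top0.png")[140:260,150:280]; cv2.imwrite("pics/top0c.png",cv2.resize(a,None,fx=5.5,fy=5,interpolation=cv2.INTER_CUBIC)[:600])
a=cv2.imread("pics/scene0.png")[180:305,215:365]; cv2.imwrite("pics/scene0c.png",cv2.resize(a,None,fx=4.8,fy=4.8,interpolation=cv2.INTER_CUBIC))
E
```

```text
(no output)
```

View pics/top0c.png

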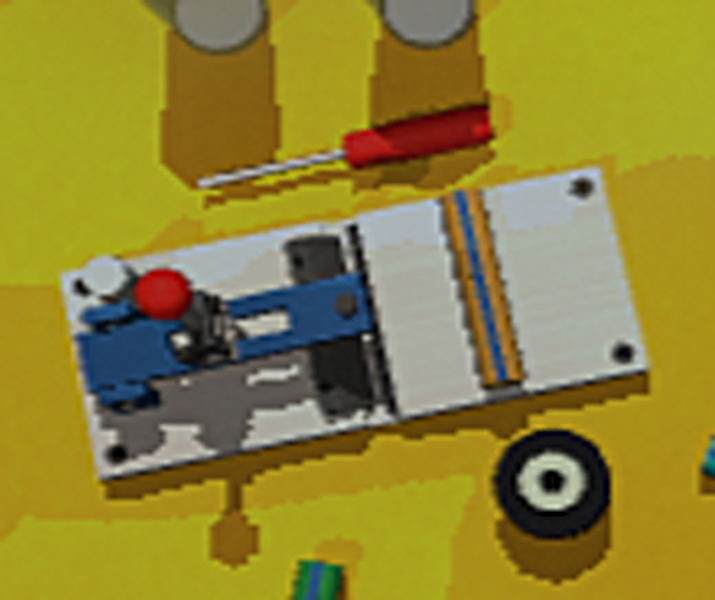

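View pics/scene0c.png

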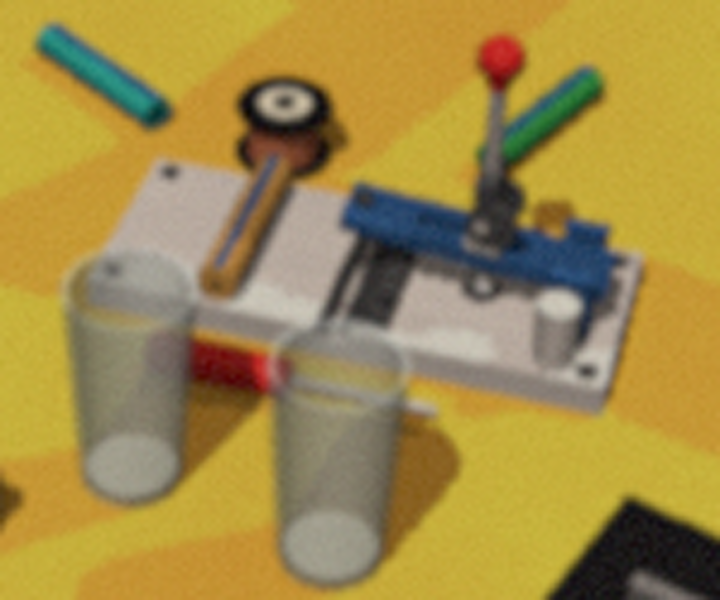

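```bash
cat > h.py <<'E'
import numpy as np,cv2
from station import env,set_gripper,viewer,workorder
np.set_printoptions(precision=3,suppress=True)
def ray(name,u,v):
    p=viewer.camera_params(name);P=p["pose"]
    d=P[:3,:3]@np.array([(u-p["cx"])/p["fx"],-(v-p["cy"])/p["fy"],-1.0]);return P[:3,3],d
def onz(name,u,v,z):
    o,d=ray(name,u,v);return o+d*(z-o[2])/d[2]
def tri(r):
    A=sum(np.eye(3)-np.outer(d,d)/(d@d) for o,d in r);b=sum((np.eye(3)-np.outer(d,d)/(d@d))@o for o,d in r)
    return np.linalg.solve(A,b)
E
python3 - <<'E'
from h import *
# plate corners (top picture, eye-picked from crop)
C=[(62,272),(602,170),(648,370),(102,478)]
W=np.array([onz("top",150+(u+.5)/5.5-.5,140+(v+.5)/5-.5,20) for u,v in C]);print(W)
print("sides",[np.linalg.norm(W[i]-W[i-1]) for i in range(4)])
t=cv2.imread("pics/top0.png");s=cv2.imread("pics/scene0.png")
def red(img,x0,x1,y0,y1):
    h=cv2.cvtColor(img,cv2.COLOR_BGR2HSV);m=(((h[...,0]<8)|(h[...,0]>172))&(h[...,1]>150)&(h[...,2]>70))
    k=np.zeros_like(m);k[y0:y1,x0:x1]=m[y0:y1,x0:x1];ys,xs=np.nonzero(k);print(len(xs));return xs.mean(),ys.mean(),
kt=red(t,168,194,185,212);ks=red(s,305,335,180,205);print(kt,ks)
print("knob tri",tri([ray("top",*kt),ray("scene",*ks)]),onz("top",*kt,183),onz("scene",*ks,183))
# bar brass + stripe in top
h=cv2.cvtColor(t,cv2.COLOR_BGR2HSV)
m=((h[...,0]>95)&(h[...,0]<130)&(h[...,1]>90)).astype(np.uint8);m[:, :225]=0;m[:170]=0;m[225:]=0;m[:,250:]=0
ys,xs=np.nonzero(m);print("stripe px",len(xs),xs.min(),xs.max(),ys.min(),ys.max())
l=cv2.fitLine(np.c_[xs,ys].astype(np.float32),cv2.DIST_HUBER,0,.01,.01).ravel()
tt=(np.c_[xs,ys]-l[2:])@l[:2]
e=[onz("top",*(l[2:]+k*l[:2]),44) for k in (tt.min()-.5,tt.max()+.5)];print("bar ends",e,np.linalg.norm(e[0]-e[1]))
# groove stop line crop
for c in [(350,225),(392,412)]: print("groove line",onz("top",150+c[0]/5.5-.4,140+c[1]/5-.4,20))
E
```

```text
[[ 622.735  123.955   20.   ]
 [ 680.667 -180.531   20.   ]
 [ 554.848 -203.608   20.   ]
 [ 495.102   97.694   20.   ]]
sides [np.float64(130.30591988159622), np.float64(309.948034591387), np.float64(127.91762473831675), np.float64(307.168768833067)]
82
64
(np.float64(178.96341463414635), np.float64(198.4268292682927)) (np.float64(318.9375), np.float64(192.15625))
knob tri [575.749  30.574 182.625] [575.767  30.276 183.   ] [576.152  30.969 183.   ]
stripe px 46 233 241 178 215
bar ends [array([ 664.045, -101.146,   44.   ]), array([ 547.118, -124.68 ,   44.   ])] 119.27191567981117
groove line [648.87  -38.173  20.   ]
groove line [532.029 -62.01   20.   ]
```

```bash
cat >> h.py <<'E'
from scipy.spatial.transform import Rotation as Rn
J=np.array([-.191,.9817,0]);J/=np.linalg.norm(J);Jy=np.array([-J[1],J[0],0]);O=np.array([589.1,-44.4,0])
def P(x,y,z): return O+J*x+Jy*y+np.array([0,0,z])
def Q(s): return Rn.from_matrix(np.c_[s*J,-s*Jy,[0,0,-1]]).as_quat()
def jig(p): p=np.asarray(p)-O;return np.array([p@J,p@Jy,p[2]])
E
python3 - <<'E'
from h import *
for s in (1,-1):
    for p in (P(-120,-2,300),P(-120,-2,106),P(-27,-2,106),P(75,0,260),P(180,0,139)): print(s,env.ik(p,Q(s)))
E
```

```text
1 [-0.276  0.441  1.609 -0.     1.092 -0.469]
1 [-0.276  0.698  1.696 -0.     0.748 -0.469]
1 [-0.138  0.663  1.777 -0.     0.701 -0.33 ]
1 [ 0.03   0.404  1.774 -0.     0.963 -0.162]
1 [ 0.213  0.579  1.841 -0.     0.722  0.021]
-1 None
-1 None
-1 None
-1 None
-1 None
```

```bash
python3 - <<'E'
from h import *
q=Q(1)
env.reach(P(-122,-3,320),q); print(env.read_state()["time_s"])
set_gripper(72)
env.move_l(P(-122,-3,140),rate=150)
s=env.read_state();print(s["time_s"],s["width"],jig(s["tool_pos"]))
cv2.imwrite("pics/top1.png",viewer.camera("top"));cv2.imwrite("pics/scene1.png",viewer.camera("scene"));cv2.imwrite("pics/wrist1.png",viewer.camera("wrist"))
a=cv2.imread("pics/scene1.png")[180:305,215:365]; cv2.imwrite("pics/scene1c.png",cv2.resize(a,None,fx=4.8,fy=4.8,interpolation=cv2.INTER_CUBIC))
E
```

```text
3.175
5.0 71.78722180848493 [-122.256   -3.526  140.946]
```

View pics/wrist1.png

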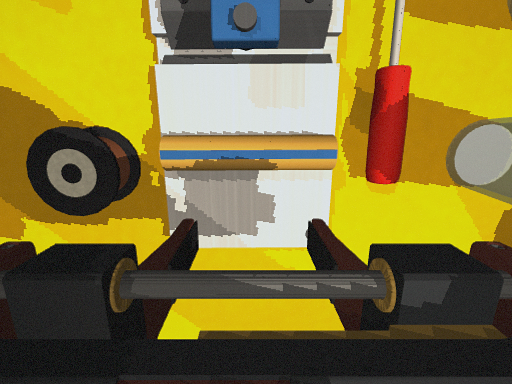

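View pics/scene1c.png

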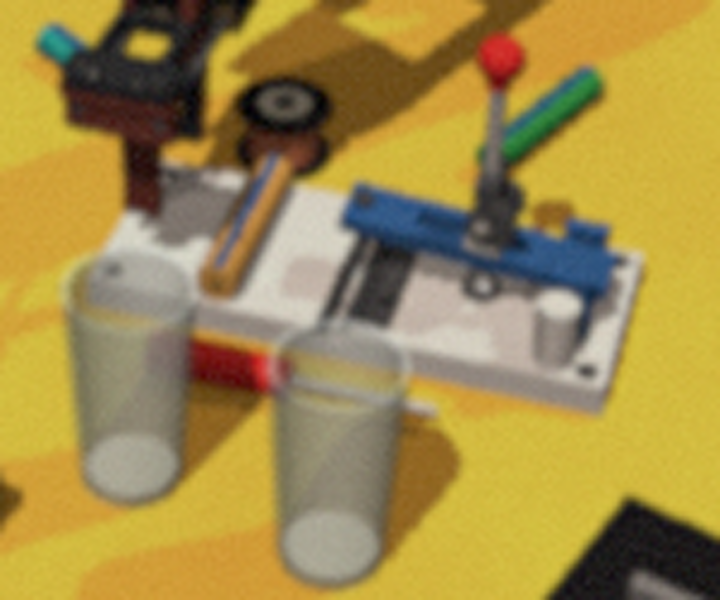

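The wrist view shows the bar at about (248,152). It is parallel to the groove, and the two fingers straddle its middle. Now I'll lower and push slowly.

```bash
python3 - <<'E'
from h import *
env.move_l(P(-122,-3,107),rate=80)
env.move_l(P(-62,-3,107),rate=25)
s=env.read_state();print(s["time_s"],s["force"],jig(s["tool_pos"]))
cv2.imwrite("pics/wrist2.png",viewer.camera("wrist"))
E
```

```text
8.2583 [ 0.128 -0.217  0.262] [-62.037  -2.98  106.968]
```

View pics/wrist2.png

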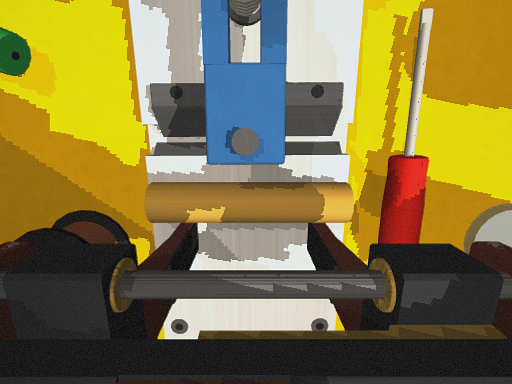

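The stripe has gone from the top of the bar and the bar is at (250,203), still parallel, so it has rolled over. I'll push on to the groove.

```bash
python3 - <<'E'
from h import *
env.move_l(P(-28,-3,107),rate=22)
s=env.read_state();print(s["time_s"],s["force"],jig(s["tool_pos"]))
env.hold(.3)
cv2.imwrite("pics/wrist3.png",viewer.camera("wrist"))
E
```

```text
10.0 [ 0.105  0.377 -0.369] [-28.114  -3.006 107.003]
```

View pics/wrist3.png

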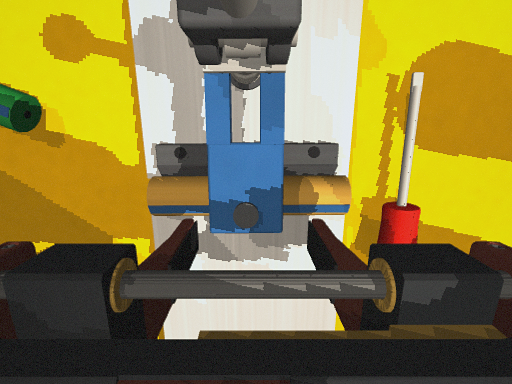

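The bar appears to be in the groove, against the steel stop at (249,195). The stripe is coming back up and the middle is under the strap. I'll retract and check.

```bash
python3 - <<'E'
from h import *
env.move_l(P(-60,-3,107),rate=100)
env.move_l(P(-60,-3,310),rate=250)
s=env.read_state();print(s["time_s"])
w=viewer.camera("wrist");cv2.imwrite("pics/wrist4.png",w)
a=viewer.camera("scene")[180:305,215:365]; cv2.imwrite("pics/scene4c.png",cv2.resize(a,None,fx=4.8,fy=4.8,interpolation=cv2.INTER_CUBIC))
E
```

```text
11.775
```

View pics/wrist4.png

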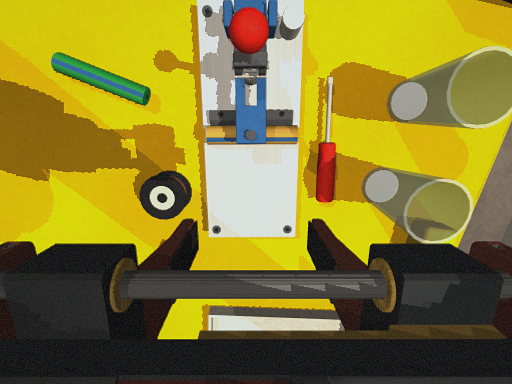

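View pics/scene4c.png

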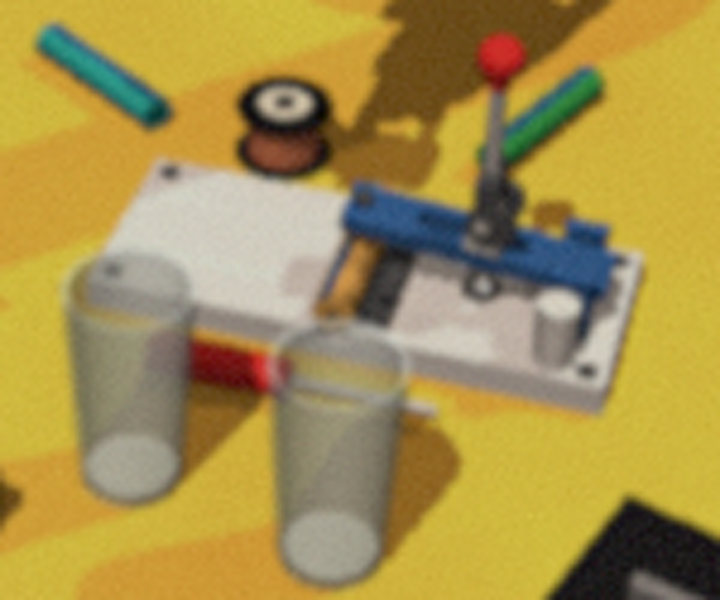

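The bar is seated against the stop and under the strap, and the bystanders haven't moved. Next is the knob, at wrist pixel (249,30).

```bash
python3 - <<'E'
from h import *
k=jig([575.75,30.57,183]);print("knob jig",k)
x0,y0=k[0],k[1]
env.move_l(P(x0,y0,320),rate=200)
set_gripper(52)
env.move_l(P(x0,y0,244),rate=120,f_stop=15)
s=env.read_state();print(s["time_s"],s["force"],jig(s["tool_pos"]))
cv2.imwrite("pics/wrist5.png",viewer.camera("wrist"))
a=viewer.camera("scene")[150:305,215:365]; cv2.imwrite("pics/scene5c.png",cv2.resize(a,None,fx=3.8,fy=3.8,interpolation=cv2.INTER_CUBIC))
a=viewer.camera("top")[140:260,150:280]; cv2.imwrite("pics/top5c.png",cv2.resize(a,None,fx=5,fy=5,interpolation=cv2.INTER_CUBIC))
E
```

```text
knob jig [ 76.14   -1.213 183.   ]
14.025 [-0.753 -0.148 -0.28 ] [ 76.108  -1.612 244.46 ]
```

View pics/wrist5.png

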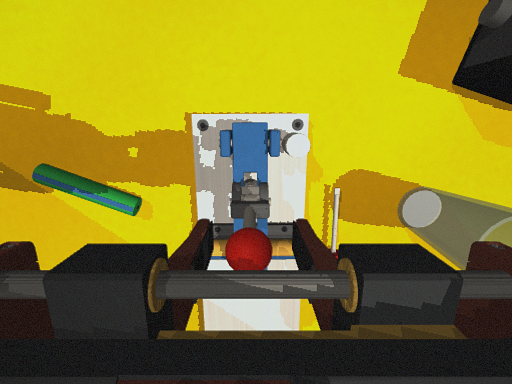

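View pics/scene5c.png

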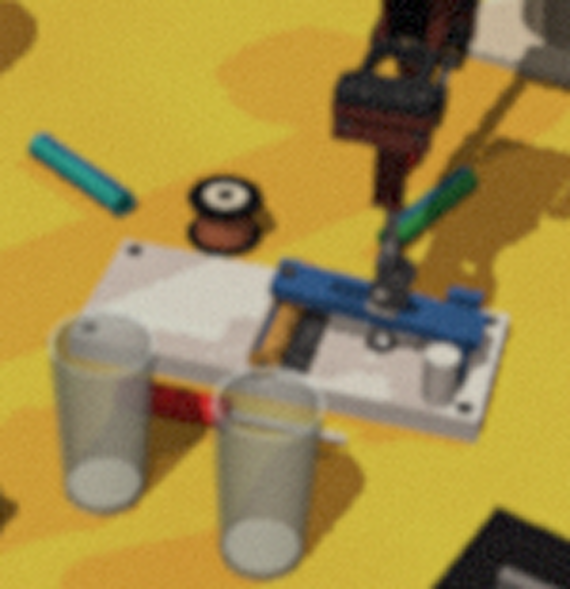

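The knob at (248,250) matches the grasp point's predicted position (row 248). I'll grip it and swing.

```bash
python3 - <<'E'
from h import *
set_gripper(20)
s=env.read_state();p=jig(s["tool_pos"]);print(s["time_s"],s["width"],s["force"],p)
px,py,pz=p[0],p[1],p[2]-105
for th in np.linspace(0,1.2,7)[1:]:
    env.move_l(P(px+105*np.sin(th),py,pz+105*np.cos(th)),rate=60,f_stop=40)
    s=env.read_state();F=s["force"];print(th,s["time_s"],s["width"],np.array([F@J,F@Jy,F[2]]),jig(s["tool_pos"]))
cv2.imwrite("pics/wrist6.png",viewer.camera("wrist"))
a=viewer.camera("scene")[150:305,215:365]; cv2.imwrite("pics/scene6c.png",cv2.resize(a,None,fx=3.8,fy=3.8,interpolation=cv2.INTER_CUBIC))
E
```

```text
14.7083 26.394278311723465 [-5.898 -1.351  5.132] [ 76.174   0.311 243.977]
0.19999999999999998 15.2083 26.51653519619465 [-2.083  4.578  3.918] [ 96.888   0.633 241.941]
0.39999999999999997 15.7083 26.49774061064532 [-1.076  5.412  6.089] [116.998   0.704 235.765]
0.6 16.2083 26.36089509353839 [1.107 5.925 6.334] [135.65    0.772 225.747]
0.7999999999999999 16.7083 26.57491191351261 [1.408 5.933 7.183] [151.897   0.842 212.151]
0.9999999999999999 17.2083 26.66036632350505 [1.859 5.519 8.448] [165.029   0.907 195.672]
1.2 17.7083 26.66916398574604 [2.572 5.786 6.207] [174.57    0.962 176.844]
```

View pics/wrist6.png

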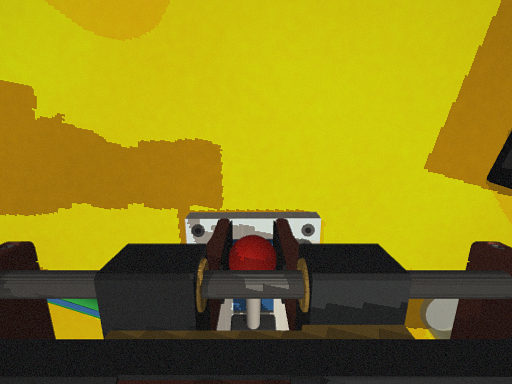

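View pics/scene6c.png

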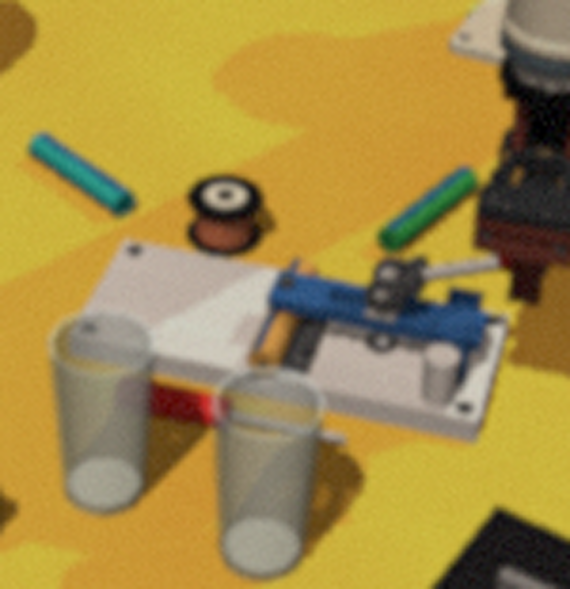

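The knob is at (254,253), still held between the pads, and the strap is coming down. I'll go on to level.

```bash
python3 - <<'E'
from h import *
px,py,pz=76.17,.6,138.98
for th in (1.38,1.56):
    env.move_l(P(px+105*np.sin(th),py,pz+105*np.cos(th)),rate=45,f_stop=40)
    s=env.read_state();F=s["force"];print(th,s["time_s"],s["width"],np.array([F@J,F@Jy,F[2]]),jig(s["tool_pos"]))
env.hold(.3)
w=viewer.camera("wrist");cv2.imwrite("pics/wrist7.png",w)
a=viewer.camera("scene")[150:305,215:365]; cv2.imwrite("pics/scene7.png",a);cv2.imwrite("pics/scene7c.png",cv2.resize(a,None,fx=3.8,fy=3.8,interpolation=cv2.INTER_CUBIC))
a=viewer.camera("top")[140:260,150:280]; cv2.imwrite("pics/top7c.png",cv2.resize(a,None,fx=5,fy=5,interpolation=cv2.INTER_CUBIC))
# expected pixels of pin, knob at several angles in scene crop x3.8
c=viewer.camera_params("scene");M=np.linalg.inv(c["pose"])
def pr(p):
    q=M@np.r_[p,1];return (c["cx"]-c["fx"]*q[0]/q[2]-215)*3.8,(c["cy"]+c["fy"]*q[1]/q[2]-150)*3.8
for th in (1.4,1.57,1.74):
    print(th,[np.round(pr(P(px+r*np.sin(th),-1.2,78+r*np.cos(th)))) for r in (0,40,80,105)])
E
```

```text
1.38 18.375 26.78268116458765 [2.656 5.44  6.075] [179.806   1.049 158.764]
1.56 18.9417 26.367054277707194 [4.4   4.562 5.199] [181.686   1.044 139.997]
1.4 [array([384., 280.]), array([438., 283.]), array([494., 286.]), array([529., 288.])]
1.57 [array([384., 280.]), array([438., 290.]), array([493., 301.]), array([528., 308.])]
1.74 [array([384., 280.]), array([437., 298.]), array([490., 316.]), array([523., 327.])]
```

View pics/wrist7.png

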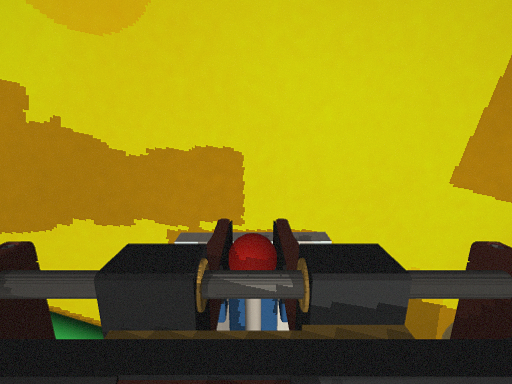

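View pics/scene7c.png

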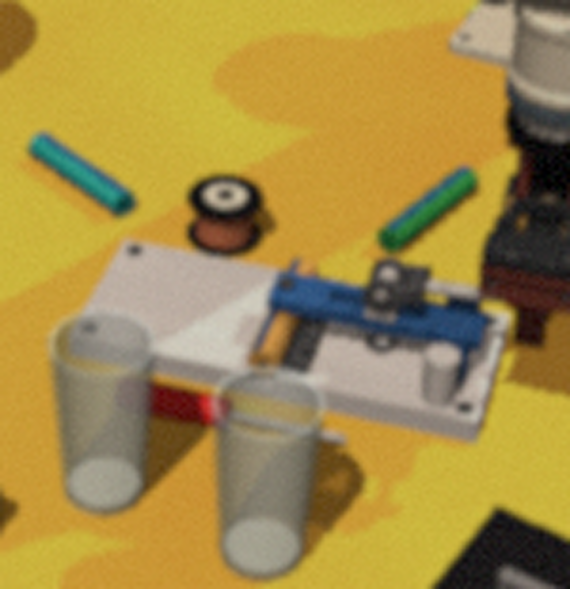

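View pics/top7c.png

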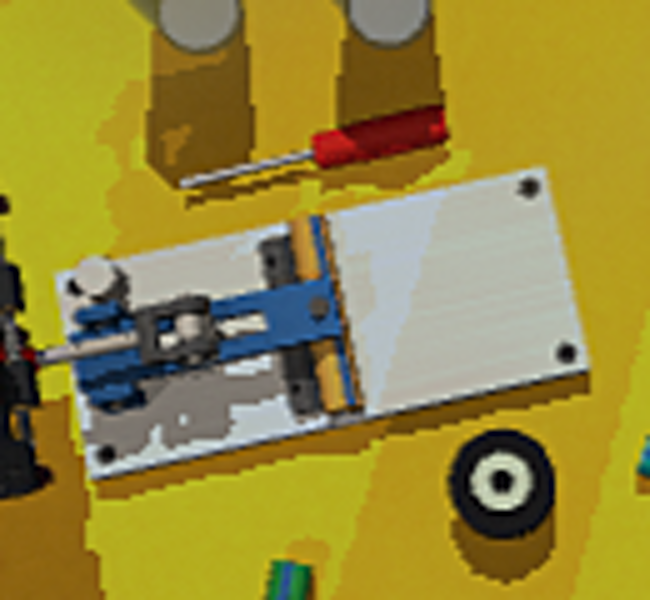

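In the scene crop the rod runs (425,283) to (478,293). Its slope of about 0.19 compares with a predicted 0.20 for level, and about 0.06 and 0.34 at 1.40 and 1.74 rad. The strap nose is down on the seated bar and all bystanders are in place, so I'm handing in.

```bash
python3 - <<'E'
from h import *
env.hold(.3);s=env.read_state();print(s["time_s"],s["width"],s["force"],jig(s["tool_pos"]),np.abs(s["dq"]).max())
workorder.sign_off()
E
```

```text
19.6917 26.26859155973937 [-5.459  2.742  4.591] [181.675   1.086 140.17 ] 0.0019510025809671263
the job is handed in; nothing more can be done
```

I rolled the bar into the V groove, swung the cam handle to level, and handed the job in at 19.7 s with the gripper still holding the knob. I never measured the pad's force on the bar. I judged it from the handle angle and from seeing the strap nose down on the bar.

- **Bar:** I pushed it from behind with two open fingers at about 22–25 mm/s. Partway along, the wrist camera no longer showed the stripe on top, which means it rolled over. It is seated against the steel stop, parallel to the groove, with its middle under the strap.
- **Handle:** I gripped the knob and moved it along its arc to a commanded 1.56 rad. The rod's slope in the scene picture agrees with level (about 0.19 seen, 0.20 predicted).
- **Hold:** In the last check the arm was at rest, with the fingers at 26.3 mm on the 28 mm knob. About 5 N of upward spring load showed at the wrist, plus a similar unexplained sideways load of about 5 N.
- **Bystanders:** None had visibly moved in the last top and scene pictures. The jug was outside those crops, so I didn't check it at the end. No check failed.

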